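# Set out the dispensary jars on their stands

## Task

Set out the four herb jars for today's prescription, each standing upright in the middle of its own round stand, in this order: first the large blue-and-white porcelain jar on the large blue stand, second the small porcelain jar on the small blue stand, third the green-capped spice jar on the green stand, and last the brown-capped spice jar on the brown stand. Set each jar down before letting go of it, never drop it or tip it over, and leave the brass mortar and the brass weight where they are.

Things in the scene. Friction and masses are not known exactly. Their poses are not given: they have to be found in the camera images.
- porcelain_large: Larger of two blue-and-white porcelain herb jars: 67 mm in diameter over its full height, 87 mm tall, 0.13 to 0.27 kg, loose, upright. A grip about 60 mm above its underside is good. Origin: centre of the underside; z up the axis; round, so yaw does not matter and it can be pinched from above across any diameter.
- porcelain_small: Smaller of the two blue-and-white porcelain herb jars: 58 mm in diameter, 76 mm tall, 0.10 to 0.21 kg, loose, upright. A grip about 52 mm above its underside is good. Origin: centre of the underside; z up the axis; round, so yaw does not matter and it can be pinched from above across any diameter.
- spice_green: Clear spice jar with a bright green cap (green all round, a round pale sticker on its top): 46 mm in diameter, 106 mm tall, 0.07 to 0.16 kg, loose, upright. A grip about 75 mm above its underside is good. Origin: centre of the underside; z up the axis; round, so yaw does not matter and it can be pinched from above across any diameter.
- spice_brown: Clear spice jar with a dark brown cap (brown all round, a small green label in the middle of its top): 44 mm in diameter, 105 mm tall, 0.07 to 0.16 kg, loose, upright. A grip about 75 mm above its underside is good. Origin: centre of the underside; z up the axis; round, so yaw does not matter and it can be pinched from above across any diameter.
- stand_blue_large: Turned pale-wood jar stand with a coloured top, a flat disc 8 mm high, fixed to the table. Origin: centre of its underside, the flat top is 8 mm above; z up. Top colour and diameter: blue, 104 mm, the larger of two blue ones; for the large porcelain jar.
- stand_blue_small: Turned pale-wood jar stand with a coloured top, a flat disc 8 mm high, fixed to the table. Origin: centre of its underside, the flat top is 8 mm above; z up. Top colour and diameter: blue, 76 mm, the smaller of two blue ones; for the small porcelain jar.
- stand_green: Turned pale-wood jar stand with a coloured top, a flat disc 8 mm high, fixed to the table. Origin: centre of its underside, the flat top is 8 mm above; z up. Top colour and diameter: green, 84 mm; for the green-capped spice jar.
- stand_brown: Turned pale-wood jar stand with a coloured top, a flat disc 8 mm high, fixed to the table. Origin: centre of its underside, the flat top is 8 mm above; z up. Top colour and diameter: dark brown, 84 mm; for the brown-capped spice jar.
- mortar: Yellow brass mortar, a flared open cup, 86 mm in diameter, 85 mm tall, loose; not part of the job, leave it standing where it is. Origin: centre of its underside, z up.
- weight: Large brass balance weight with a knob, 36 mm in diameter, 42 mm tall, loose; not part of the job, leave it where it is. Origin: centre of its underside, z up. (Two smaller brass weights at the table's front edge, two pens and a marker lying between the things are fixed and under 30 mm high.)
There are look-alikes about, which are no part of the job. What is shaped like the spice_green but pink or red is not meant.

How it is judged (in metres and radians):
On the way, in this order (a step that is already met when the one before it is completed fails the run):
1. the large porcelain jar stands upright on the large blue stand, released (horizontal distance between porcelain_large and stand_blue_large below 0.012 m and z of porcelain_large in the frame of stand_blue_large between 0.004 and 0.013 m and angle between porcelain_large's own z axis and vertical below 0.1 rad and contact force between the fingers and porcelain_large below 0.2 N and linear speed of porcelain_large below 0.02 m/s and angular speed of porcelain_large below 0.2 rad/s), for 0.2 s.
2. the small porcelain jar stands upright on the small blue stand, released (horizontal distance between porcelain_small and stand_blue_small below 0.012 m and z of porcelain_small in the frame of stand_blue_small between 0.004 and 0.013 m and angle between porcelain_small's own z axis and vertical below 0.1 rad and contact force between the fingers and porcelain_small below 0.2 N and linear speed of porcelain_small below 0.02 m/s and angular speed of porcelain_small below 0.2 rad/s), for 0.2 s.
3. the green-capped spice jar stands upright on the green stand, released (horizontal distance between spice_green and stand_green below 0.012 m and z of spice_green in the frame of stand_green between 0.004 and 0.013 m and angle between spice_green's own z axis and vertical below 0.1 rad and contact force between the fingers and spice_green below 0.2 N and linear speed of spice_green below 0.02 m/s and angular speed of spice_green below 0.2 rad/s), for 0.2 s.
4. the brown-capped spice jar stands upright on the brown stand, released (horizontal distance between spice_brown and stand_brown below 0.012 m and z of spice_brown in the frame of stand_brown between 0.004 and 0.013 m and angle between spice_brown's own z axis and vertical below 0.1 rad and contact force between the fingers and spice_brown below 0.2 N and linear speed of spice_brown below 0.02 m/s and angular speed of spice_brown below 0.2 rad/s), for 0.2 s.
At the end, for the whole second after the job is handed in: All four jars stand upright (within 0.1 rad), released and at rest, each on its own stand and within 12 mm of its centre: large porcelain on large blue, small porcelain on small blue, green cap on green, brown cap on brown (all of step 1 and all of step 2 and all of step 3 and all of step 4); the robot touches nothing.
It fails at once if a jar is let go of in the air (underside more than 40 mm up) ((height (world z) of porcelain_large above 0.04 m and contact force between the fingers and porcelain_large below 0.05 N) or (height (world z) of porcelain_small above 0.04 m and contact force between the fingers and porcelain_small below 0.05 N) or (height (world z) of spice_green above 0.04 m and contact force between the fingers and spice_green below 0.05 N) or (height (world z) of spice_brown above 0.04 m and contact force between the fingers and spice_brown below 0.05 N)).
It fails at once if a jar is tipped over (angle between any of porcelain_large, porcelain_small, spice_green, spice_brown's own z axis and vertical above 0.6 rad).
It fails at once if the brass mortar is moved by more than 20 mm or tipped (distance of mortar from where it was at the start of the episode above 0.02 m or angle between mortar's own z axis and vertical above 0.3 rad).
It fails at once if the brass weight is moved by more than 20 mm or tipped (distance of weight from where it was at the start of the episode above 0.02 m or angle between weight's own z axis and vertical above 0.3 rad).
It also fails if it takes over 112 s, if anything falls off the work surface, if the arm or the gripper's body presses on something with over 40 N, if the wrist force passes 120 N, or if a joint passes its speed limit or range.

## Robot

A 6-joint arm with a two-finger parallel gripper is mounted at the origin on a cart in front of the work surface, level with it; the furniture and walls round the work are solid. World frame = base frame: x ahead of the robot, y to its left, z up, the work surface at z = 0. Lengths are in mm, angles in rad, forces in N, time in s.
With the tool pointing down it reaches from about 275 to 1000 mm from the base axis. Payload 8.4 kg.
Tool frame: the origin (TCP) lies on the centre line of the jaws, within the pads' length; the fingertips stand 17 mm ahead of it and the grasp point (between the pads) lies 2 mm behind it; z points along the fingers, y is the line along which they close (so a half turn about z gives the same grasp; the last joint's range is limited). The gripper opens to 85 mm and grips with 20 to 120 N. Pads are 22 mm wide; open, the fingers measure 114 mm over their backs; the gripper's body (76 mm by 85 mm) begins 54 mm behind the grasp point. The pads swing forward as they close: fully open they stand 13 mm farther back than shut.
Start: joints at [1.307, 0.353, 1.633, -0, 1.155, -0.002], TCP at [161.761, 603.706, 248.281] pointing down, gripper open.
Joint ranges: [-2.63, 2.63], [-0.92, 2.1], [0.06, 2.66], [-1.3, 4.44], [0, 2.69], [-3.02, 3.02]. Speed limits (rad/s): [2.22, 2.22, 2.79, 3.14, 3.14, 3.14].

## Interface

Orientations are given as [roll, pitch, yaw] about the fixed x, y, z axes, in that order (R = Rz(yaw) Ry(pitch) Rx(roll)).
In Python, from rig import r, eyes gives the robot as it stands. The module is installed in compiled form; this text tells all that it offers.
- The arm moves only by the shell command python3 -m inch 'ROWS' [FORCE]. ROWS is JSON, a list of rows, each a list of 7 numbers: the shift along the tool's x, y, z in m, then the turn, a rotation vector about the tool's x, y, z in degrees, then the closure, from -1 (fully open) to 1 (shut). In form: [[x, y, z, rx, ry, rz, gripper], ...]. A call has 1 to 8 rows; each row shifts and turns the commanded pose from where the row before left it, along the tool's axes as they then stand; what a row does not reach is not made up. A row lasts 1/10 s, in which the tool goes at most 50 mm and 8.59 degrees, less where a joint would pass 70% of its speed; a pose out of reach is approached as far as the arm can. A call with a gripper value outside its range is refused whole. The fingers move at their own pace and stop on an object; FORCE is the grip in N (left out, the last holds). Time passes only in rows, so rows that do not move let the fingers close. It gives the time, the measured TCP pose, the force, the opening and the grip force at its end, in the units of the state.
- r.sense(): the state, without advancing time (a new reading comes with each control period).
- eyes.grab_frame(name): name is "scene" or "side" or "wrist"; returns a dict with "img" (384x512x3 uint8, blue, green, red), "fx", "fy", "cx", "cy" (pixels), "R" (3x3) and "t" (3): a world point X has camera coordinates R X + t; the wrist camera has in their place "hand_eye" (4x4, takes a point from camera to tool coordinates, whose origin is the TCP and whose axes are the flange's). Camera axes: x right, y down, z forward; pixel columns grow to the right and rows downward; lengths in mm; the calibration is good to about 2 mm. A picture is of the moment at which its call begins: read the wrist's pose just before it. There is no depth.
- r.sign_off(): hands the job in; it is judged then, once.
The state is a dict: "clock": time; "qpos": joint angles; "qvel": joint speeds; "joint_efforts": joint torques, N m; "eef_pos": TCP position; "tcp_rot": TCP orientation; "contact_force": force on the tool from outside, world axes, zero at the start; "wrist_torque": the same for the moment, N m; "opening": opening from 0.0 (shut) to 1.0 (fully open); "grasp_force": force on a finger pad.
Only numpy, scipy, OpenCV 4.12 (cv2) and the standard library are available. Lean on these libraries where they do the work, as an engineer would, in place of code of your own. Each camera call takes 0.05 s, during which the arm holds its last target. There are 200 camera calls.

## Working session

There is one attempt and no reset: what is moved stays moved. The work goes in short steps, Python scripts to look and compute and a shell command to move; the robot and the scene stay as the last step left them, time stands still between calls to the robot, and variables do not carry over. Pictures are saved under pics/ and viewed, at most 14 in all, crops included, and the job is handed in when it is done.

```bash
mkdir -p pics
cat > h.py <<'E'
import numpy as np, cv2
from rig import r, eyes
def ray(f,u,v):
    R=np.array(f["R"]);t=np.array(f["t"]).ravel()
    d=R.T@np.array([(u-f["cx"])/f["fx"],(v-f["cy"])/f["fy"],1]);return -R.T@t,d
def onz(f,u,v,z):
    c,d=ray(f,u,v);return (c+d*(z-c[2])/d[2])
def proj(f,X):
    p=np.array(f["R"])@np.array(X,float)+np.array(f["t"]).ravel();return f["fx"]*p[0]/p[2]+f["cx"],f["fy"]*p[1]/p[2]+f["cy"]
E
python3 - <<'E'
from h import *
s=r.sense();print(s)
for n in("scene","side","wrist"):
    f=eyes.grab_frame(n);cv2.imwrite(f"pics/{n}0.png",cv2.resize(f["img"],(800,600)))
    np.save(f"pics/{n}0.npy",f,allow_pickle=True)
    print(n,{k:np.round(v,3).tolist() for k,v in f.items() if k!="img"})
E
```

```text
{'clock': 0.0, 'qpos': array([ 1.30662563e+00,  3.53660523e-01,  1.63412061e+00,  2.80472355e-05,
        1.15518367e+00, -2.39777924e-03]), 'qvel': array([-1.39509232e-03,  5.39288505e-05, -6.01200083e-04, -1.61119080e-04,
        3.38485489e-04, -8.73454147e-04]), 'joint_efforts': array([ 4.57963670e-04, -6.05269003e+01, -3.42060006e+01,  8.09557878e-05,
        9.53429437e-03,  2.13572571e-05]), 'eef_pos': array([161.62163054, 603.2857456 , 247.55971738]), 'tcp_rot': array([-3.14022058e+00, -2.89339999e-05,  2.87980837e+00]), 'contact_force': array([ 0.14792799, -0.41433739, -0.41681004]), 'wrist_torque': array([ 0.01504952, -0.01208675, -0.08461318]), 'grasp_force': 0.0, 'opening': 1.0006286078407478}
scene {'fx': 389.097, 'fy': 389.097, 'cx': 259.642, 'cy': 189.552, 'R': [[0.621, -0.784, -0.02], [-0.603, -0.462, -0.65], [0.5, 0.416, -0.76]], 't': [-279.568, 386.184, 959.152]}
side {'fx': 496.967, 'fy': 496.967, 'cx': 258.589, 'cy': 189.594, 'R': [[0.969, -0.245, -0.024], [-0.171, -0.6, -0.782], [0.177, 0.762, -0.623]], 't': [-488.833, 156.513, 1289.009]}
wrist {'fx': 282.565, 'fy': 282.565, 'cx': 250.473, 'cy': 191.208, 'hand_eye': [[-0.002, -0.951, -0.311, 79.217], [1.0, -0.002, 0.0, -0.268], [-0.001, -0.311, 0.951, -125.709], [0.0, 0.0, 0.0, 1.0]]}
```

View pics/scene0.png

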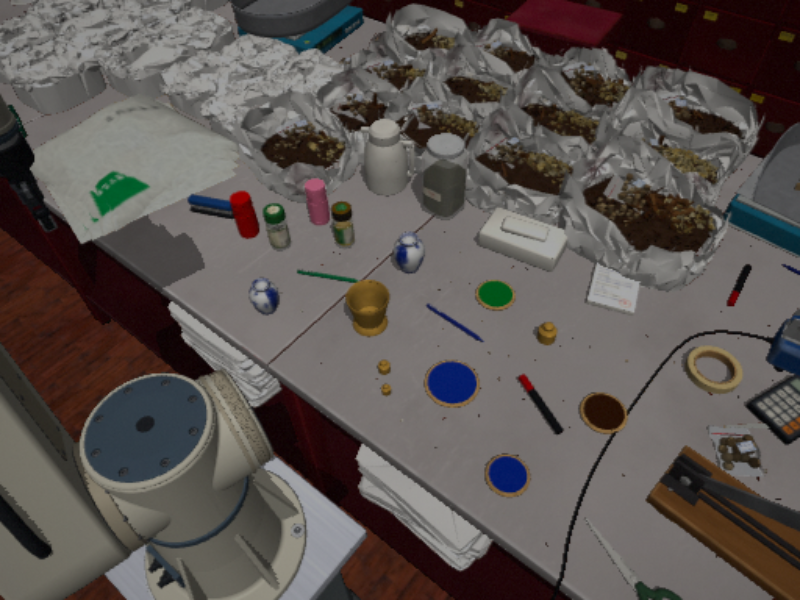

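View pics/side0.png

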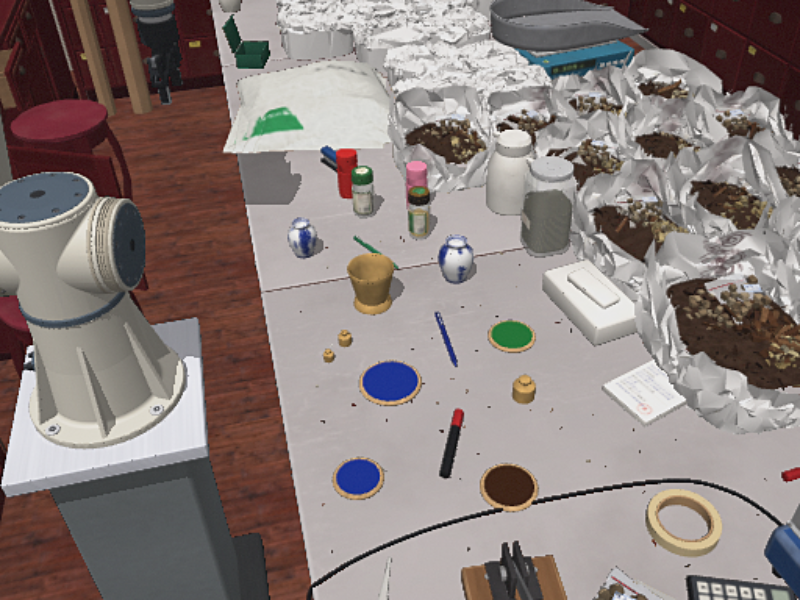

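Scene view (800x600): spice jars are green cap (275,226) and brown cap (343,222); the red (244,214) and pink (317,200) ones are look-alikes. The porcelain jars are at (408,250) and (263,295). The stands are large blue (452,382), small blue (507,475), green (495,294) and brown (603,412). I'll measure the stands and enlarge the jars.

Run:
```python
from h import *
F={n:np.load(f"pics/{n}0.npy",allow_pickle=True).item() for n in("scene","side")}
guess={"bl":((452,382),(390,382)),"bs":((507,475),(358,477)),"g":((495,294),(512,335)),"br":((603,412),(509,487))}
for k,gs in guess.items():
    for (n,f),g in zip(F.items(),gs):
        im=f["img"].astype(int);u,v=int(g[0]*.64),int(g[1]*.64)
        m=(np.abs(im-im[v-2:v+3,u-2:u+3].reshape(-1,3).mean(0)).sum(2)<70).astype(np.uint8)
        _,l,st,c=cv2.connectedComponentsWithStats(m);i=l[v,u]
        cn=max(cv2.findContours((l==i).astype(np.uint8),0,1)[0],key=cv2.contourArea)[:,0]
        P=np.array([onz(f,a,b,8)[:2] for a,b in cn]);(x,y),rad=cv2.minEnclosingCircle(P.astype(np.float32))
        print(k,n,st[i],np.round([x,y,2*rad]),onz(f,*c[i],8).round(1))
a=cv2.resize(F["scene"]["img"][105:210,145:290],None,fx=4,fy=4,interpolation=2)
b=cv2.resize(F["side"]["img"][90:190,175:310],None,fx=4,fy=4,interpolation=2)
cv2.imwrite("pics/c1.png",a);cv2.imwrite("pics/c2.png",b)
```

```text
bl scene [274 232  31  26 638] [ 451. -108.   90.] [ 450.2 -108.9    8. ]
bl side [232 232  35  25 677] [ 452. -109.   90.] [ 451.7 -109.8    8. ]
bs scene [313 292  24  23 429] [ 361. -287.   62.] [ 360.1 -287.4    8. ]
bs side [215 294  28  22 477] [ 362. -288.   63.] [ 361.8 -288.1    8. ]
g scene [306 180  22  16 270] [684. -53.  70.] [683.4 -53.8   8. ]
g side [315 206  26  17 342] [685. -54.  71.] [684.3 -54.9   8. ]
br scene [374 252  26  23 439] [ 567. -359.   70.] [ 565.6 -359.6    8. ]
br side [310 298  32  26 641] [ 567. -360.   71.] [ 567.5 -360.5    8. ]
```

View pics/c1.png

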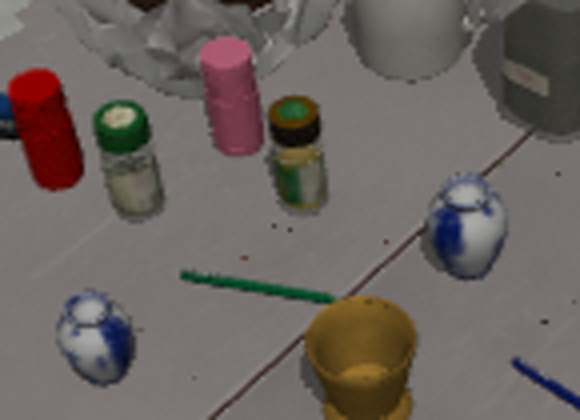

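View pics/c2.png

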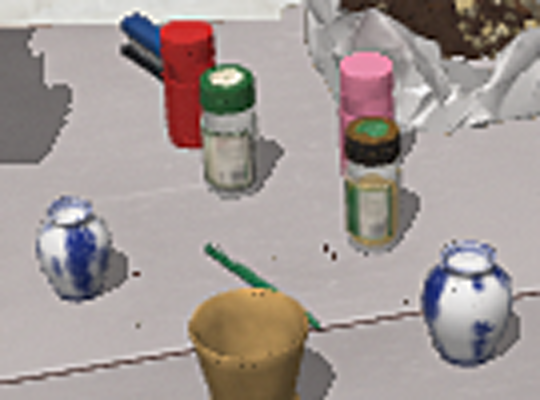

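Crops: the green cap with pale sticker is at (121,119) in the scene crop and (227,77) in the side crop. The brown cap with green label is at (295,110) / (375,129). The right porcelain jar at (467,228) is about 80–90 px wide and the left at (96,338) about 74 px, so the right one looks like the large jar. I'll triangulate to confirm.

Run:
```python
from h import *
F={n:np.load(f"pics/{n}0.npy",allow_pickle=True).item() for n in("scene","side")}
pts={"green":((121,119),(227,77),106),"brown":((295,112),(374,130),105),"PR belly":((467,228),(466,308),50),"PR mouth":((472,186),(469,257),87),"PL belly":((96,339),(73,252),43),"PL mouth":((91,305),(71,212),76),"pink":((227,53),(366,65),106),"red":((36,84),(188,36),106),"mortar rim":((361,335),(248,322),85)}
for k,(a,b,z) in pts.items():
    A=(145+a[0]/4-.4,105+a[1]/4-.4);B=(175+b[0]/4-.4,90+b[1]/4-.4)
    (c1,d1),(c2,d2)=ray(F["scene"],*A),ray(F["side"],*B)
    s=np.linalg.lstsq(np.c_[d1,-d2],c2-c1,rcond=None)[0];p,q=c1+s[0]*d1,c2+s[1]*d2
    print(k,((p+q)/2).round(1),"gap",np.linalg.norm(p-q).round(1),onz(F["scene"],*A,z).round(),onz(F["side"],*B,z).round(), "side mm/px",s[1]/496)
print("weight",onz(F["scene"],546*.64,340*.64,10),onz(F["side"],524*.64,398*.64,10))
```

```text
green [518.9 416.4 105.1] gap 3.0 [517. 414. 106.] [520. 417. 106.] side mm/px 3.2912420382335177
brown [614.8 305.8 103.1] gap 1.0 [613. 304. 105.] [614. 303. 105.] side mm/px 3.158456113819034
PR belly [642.7 144.3  38.4] gap 1.9 [635. 138.  50.] [637. 128.  50.] side mm/px 3.0020660077226555
PR mouth [642.7 138.2  89.6] gap 3.6 [647. 141.  87.] [642. 139.  87.] side mm/px 2.9283793818319035
PL belly [369.  306.8  33.9] gap 0.8 [365. 300.  43.] [368. 293.  43.] side mm/px 3.1590701562166847
PL mouth [371.6 304.   73.3] gap 2.1 [371. 303.  76.] [371. 298.  76.] side mm/px 3.1063796964701216
pink [634.3 403.9 105.6] gap 0.8 [634. 403. 106.] [635. 404. 106.] side mm/px 3.312876477303593
red [505.8 510.9  99.6] gap 4.0 [504. 506. 106.] [502. 496. 106.] side mm/px 3.439372195916567
mortar rim [470.3 109.4  84.6] gap 1.0 [471. 110.  85.] [470. 108.  85.] side mm/px 2.828512023116906
weight [ 640.11114002 -199.89995516   10.        ] [ 649.72339447 -207.61428222   10.        ]
```

The mouth heights, 90 mm against 73 mm, confirm the right jar as the large one. Aligning the tool with the world axes and flying to it.

```bash
python3 -m inch '[[0,0,0,0,0,-7.5,-1],[0,0,0,0,0,-7.5,-1],[-0.0343,-0.0331,0.0035,0,0,0,-1],[-0.0343,-0.0331,0.0035,0,0,0,-1],[-0.0343,-0.0331,0.0035,0,0,0,-1],[-0.0343,-0.0331,0.0035,0,0,0,-1],[-0.0343,-0.0331,0.0035,0,0,0,-1],[-0.0343,-0.0331,0.0035,0,0,0,-1]]' 40
python3 -m inch '[[-0.0343,-0.0331,0.0035,0,0,0,-1],[-0.0343,-0.0331,0.0035,0,0,0,-1],[-0.0343,-0.0331,0.0035,0,0,0,-1],[-0.0343,-0.0331,0.0035,0,0,0,-1],[-0.0343,-0.0331,0.0035,0,0,0,-1],[-0.0343,-0.0331,0.0035,0,0,0,-1],[-0.0343,-0.0331,0.0035,0,0,0,-1],[-0.0343,-0.0331,0.0035,0,0,0,-1]]'
cat >> h.py <<'E'
from scipy.spatial.transform import Rotation as Ro
def wrist():
    s=r.sense();f=eyes.grab_frame("wrist")
    T=np.eye(4);T[:3,:3]=Ro.from_euler("xyz",s["tcp_rot"]).as_matrix();T[:3,3]=s["eef_pos"]
    W=np.linalg.inv(T@np.array(f["hand_eye"]));f["R"]=W[:3,:3];f["t"]=W[:3,3];return s,f
E
python3 - <<'E'
from h import *
s,f=wrist();print(s["eef_pos"],s["tcp_rot"]);cv2.imwrite("pics/w1.png",f["img"]);np.save("pics/w1.npy",f,allow_pickle=True)
print(proj(f,[642,140,87]),proj(f,[642,140,40]))
E
```

```text
clock: 0.95
eef_pos: [368.6, 403.6, 227.1]
tcp_rot: [3.142, 0.0, -3.141]
contact_force: [0.6, 0.9, 0.1]
opening: 1.0
grasp_force: 0.0
clock: 1.75
eef_pos: [643.0, 138.6, 198.9]
tcp_rot: [3.142, -0.0, 3.141]
contact_force: [0.9, 0.4, 1.2]
opening: 1.001
grasp_force: 0.0
[643.02846435 138.5983928  198.8915196 ] [ 3.14157991e+00 -3.77954689e-04  3.14135540e+00]
(np.float64(252.49414290516538), np.float64(191.85519311516154)) (np.float64(252.16914263944818), np.float64(177.77280125714884))
```

View pics/w1.png

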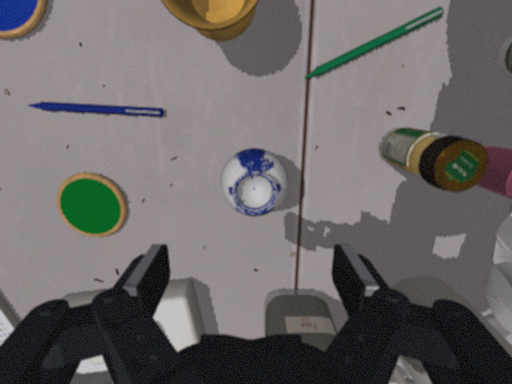

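The large jar's mouth is at (256,191) and its body centre at (254,182), so it sits about 3.5 mm to +y of the TCP, with no obstruction round it. Descending and gripping.

```bash
python3 -m inch '[[0,0.0035,0.03,0,0,0,-1],[0,0,0.03,0,0,0,-1],[0,0,0.03,0,0,0,-1],[0,0,0.03,0,0,0,-1],[0,0,0.02,0,0,0,-1],[0,0,0,0,0,0,-1],[0,0,0,0,0,0,-1]]' 40
python3 -m inch '[[0,0,0,0,0,0,1],[0,0,0,0,0,0,1],[0,0,0,0,0,0,1],[0,0,0,0,0,0,1],[0,0,0,0,0,0,1],[0,0,0,0,0,0,1],[0,0,0,0,0,0,1],[0,0,0,0,0,0,1]]' 40
```

```text
clock: 2.5
eef_pos: [641.9, 143.8, 59.3]
tcp_rot: [-3.141, -0.001, -3.142]
contact_force: [0.2, -0.7, 1.5]
opening: 1.0
grasp_force: 0.0
clock: 3.3
eef_pos: [643.1, 143.9, 61.1]
tcp_rot: [3.141, 0.003, -3.142]
contact_force: [-0.6, -1.4, 6.3]
opening: 0.774
grasp_force: 45.2
```

```bash
python3 -m inch '[[0,0,-0.01,0,0,0,1],[0,0,-0.02,0,0,0,1],[0,0,-0.03,0,0,0,1],[0,0,-0.03,0,0,0,1],[0,0,-0.01,0,0,0,1],[0,0,0,0,0,0,1]]' 40
python3 - <<'E'
from h import *
s,f=wrist();print(s["eef_pos"],s["grasp_force"],s["opening"],s["contact_force"]);cv2.imwrite("pics/w2.png",f["img"][150:])
np.save("pics/w2.npy",f,allow_pickle=True)
E
```

```text
clock: 3.9
eef_pos: [642.8, 144.1, 161.2]
tcp_rot: [3.141, 0.003, -3.142]
contact_force: [0.0, -0.2, -2.7]
opening: 0.774
grasp_force: 45.4
[642.83176565 144.07175568 161.17124249] 45.41963338851929 0.7736906737876924 [ 0.03808609 -0.20209417 -2.71638233]
```

View pics/w2.png

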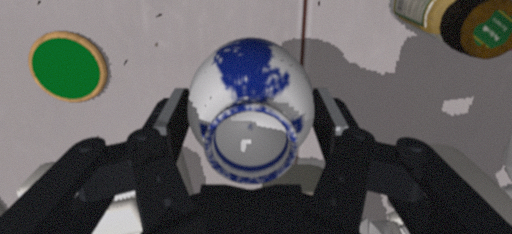

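Held upright; the mouth centre is at (251,292) in full-frame pixels.

Run:
```python
from h import *
f=np.load("pics/w2.npy",allow_pickle=True).item()
for v in(289,292,295):print(onz(f,251,v,187)-[642.8,144.1,161.2])
```

```text
[-3.54377464 -0.26912409 25.8       ]
[-2.04173814 -0.27095025 25.8       ]
[-0.52770001 -0.272791   25.8       ]
```

```bash
python3 -m inch '[[0.012,-0.016,0,0,0,0,1],[0.024,-0.032,0,0,0,0,1],[0.03,-0.04,0,0,0,0,1],[0.03,-0.04,0,0,0,0,1],[0.03,-0.04,0,0,0,0,1],[0.03,-0.04,0,0,0,0,1],[0.024,-0.032,0,0,0,0,1],[0.01,-0.013,0,0,0,0,1]]' 40
python3 -m inch '[[0,0,0.02,0,0,0,1],[0,0,0.03,0,0,0,1],[0,0,0.02,0,0,0,1],[0,0,0.01,0,0,0,1],[0,0,0,0,0,0,1],[0,0,0,0,0,0,1]]'
```

```text
clock: 4.75
eef_pos: [448.1, -110.8, 157.5]
tcp_rot: [3.141, -0.004, 3.14]
contact_force: [-0.1, 1.2, -2.6]
opening: 0.778
grasp_force: 45.8
clock: 5.35
eef_pos: [451.9, -109.1, 79.2]
tcp_rot: [3.141, -0.001, -3.141]
contact_force: [-0.7, -0.8, -1.7]
opening: 0.778
grasp_force: 45.7
```

```bash
python3 -m inch '[[-0.001,0,0.004,0,0,0,1],[0,0,0.003,0,0,0,1],[0,0,0.002,0,0,0,1],[0,0,0.001,0,0,0,1],[0,0,0,0,0,0,1],[0,0,0,0,0,0,1]]' 40
```

```text
clock: 5.95
eef_pos: [453.0, -109.2, 69.4]
tcp_rot: [-3.142, 0.0, -3.142]
contact_force: [0.1, -0.4, -2.8]
opening: 0.77
grasp_force: 45.7
```

```bash
python3 -m inch '[[0,0,0.001,0,0,0,1],[0,0,0,0,0,0,1],[0,0,0,0,0,0,1]]' 40; python3 -m inch '[[0,0,0.001,0,0,0,1],[0,0,0,0,0,0,1],[0,0,0,0,0,0,1]]'
```

```text
clock: 6.25
eef_pos: [453.0, -109.2, 69.1]
tcp_rot: [-3.142, 0.0, 3.142]
contact_force: [-3.7, 0.8, 11.2]
opening: 0.774
grasp_force: 47.1
clock: 6.55
eef_pos: [453.1, -109.2, 69.0]
tcp_rot: [-3.141, 0.0, 3.142]
contact_force: [-8.7, 1.9, 27.4]
opening: 0.777
grasp_force: 48.8
```

In contact now, so I'll release gradually and lift away.

```bash
python3 -m inch '[[0,0,-0.0012,0,0,0,1],[0,0,0,0,0,0,0],[0,0,0,0,0,0,-1],[0,0,0,0,0,0,-1],[0,0,0,0,0,0,-1],[0,0,0,0,0,0,-1],[0,0,0,0,0,0,-1],[0,0,0,0,0,0,-1]]'
python3 -m inch '[[0,0,-0.02,0,0,0,-1],[0,0,-0.04,0,0,0,-1],[0,0,-0.04,0,0,0,-1],[0,0,-0.03,0,0,0,-1],[0,0,0,0,0,0,-1]]'
python3 - <<'E'
from h import *
s,f=wrist();print(s["eef_pos"]);a=f["img"];np.save("pics/w3.npy",f,allow_pickle=True)
g=eyes.grab_frame("scene");b=cv2.resize(g["img"][105:320,145:415],None,fx=1.7,fy=1.7)
cv2.imwrite("pics/w3.png",np.vstack([a[:230],np.pad(b,((0,0),(0,512-b.shape[1]),(0,0)))]))
print(proj(f,[451,-109,8]))
E
```

```text
clock: 7.35
eef_pos: [453.0, -109.2, 68.4]
tcp_rot: [-3.142, -0.0, -3.142]
contact_force: [0.2, -0.1, 0.1]
opening: 0.998
grasp_force: 0.0
clock: 7.85
eef_pos: [455.4, -109.8, 202.4]
tcp_rot: [-3.14, 0.007, 3.142]
contact_force: [0.6, -1.0, -0.3]
opening: 0.997
grasp_force: 0.0
[ 455.35592153 -109.77559331  202.43291583]
(np.float64(251.73435201010724), np.float64(165.66624039856052))
```

View pics/w3.png

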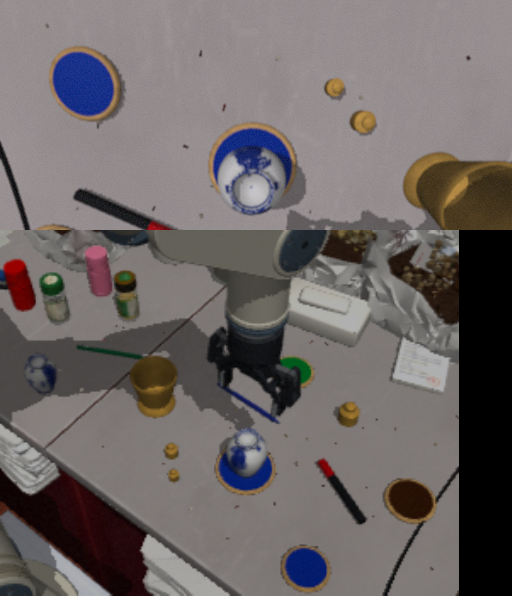

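Large jar standing centrally on the large blue stand, mouth (251,188) and stand centre around (253,166). Moving over the small jar.

```bash
python3 -m inch '[[0.0105,0.045,0,0,0,0,-1],[0.0105,0.045,0,0,0,0,-1],[0.0105,0.045,0,0,0,0,-1],[0.0105,0.045,0,0,0,0,-1],[0.0105,0.045,0,0,0,0,-1],[0.0105,0.045,0,0,0,0,-1],[0.0105,0.045,0,0,0,0,-1],[0.0085,0.045,0,0,0,0,-1]]'
python3 -m inch '[[0,0.045,0,0,0,0,-1],[0,0.007,0,0,0,0,-1],[0,0,0,0,0,0,-1],[0,0,0,0,0,0,-1]]'
python3 - <<'E'
from h import *
g=np.load("pics/w3.npy",allow_pickle=True).item();print("large at",onz(g,251,188,95))
s,f=wrist();print(s["eef_pos"]);np.save("pics/w4.npy",f,allow_pickle=True);cv2.imwrite("pics/w4.png",f["img"])
print(proj(f,[371,303,76]))
E
```

```text
clock: 8.75
eef_pos: [369.2, 252.0, 197.0]
tcp_rot: [-3.14, -0.002, -3.141]
contact_force: [0.4, -0.7, 0.1]
opening: 1.0
grasp_force: 0.0
clock: 9.15
eef_pos: [370.2, 301.5, 197.2]
tcp_rot: [-3.139, -0.002, -3.141]
contact_force: [-0.5, -0.1, 0.4]
opening: 1.0
grasp_force: 0.0
large at [ 450.12664317 -109.88928293   95.        ]
[370.17520348 301.46896813 197.21769024]
(np.float64(252.84924760556225), np.float64(190.82389216154218))
```

View pics/w4.png

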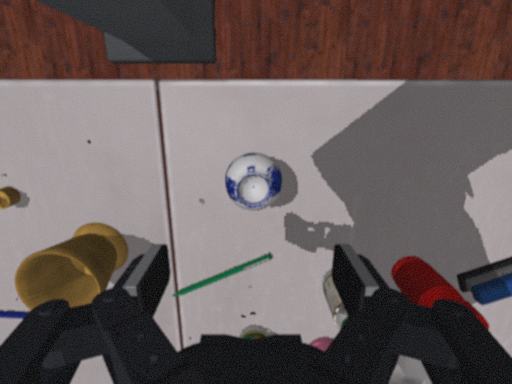

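Small jar mouth at (254,188), about 2.5 mm to +y of the TCP, with clear space round it. Descending.

```bash
python3 -m inch '[[0.001,0.0025,0.03,0,0,0,-1],[0,0,0.035,0,0,0,-1],[0,0,0.035,0,0,0,-1],[0,0,0.03,0,0,0,-1],[0,0,0.014,0,0,0,-1],[0,0,0,0,0,0,-1],[0,0,0,0,0,0,-1]]' 40
python3 -m inch '[[0,0,0,0,0,0,1],[0,0,0,0,0,0,1],[0,0,0,0,0,0,1],[0,0,0,0,0,0,1],[0,0,0,0,0,0,1],[0,0,0,0,0,0,1],[0,0,0,0,0,0,1],[0,0,0,0,0,0,1]]' 40
python3 -m inch '[[0,0,-0.01,0,0,0,1],[0,0,-0.02,0,0,0,1],[0,0,-0.04,0,0,0,1],[0,0,-0.04,0,0,0,1],[0,0,-0.02,0,0,0,1],[0,0,0,0,0,0,1],[0,0,0,0,0,0,1]]' 40
```

```text
clock: 9.9
eef_pos: [370.2, 304.3, 54.8]
tcp_rot: [-3.141, -0.0, 3.14]
contact_force: [-0.2, -0.1, 0.5]
opening: 0.997
grasp_force: 0.0
clock: 10.7
eef_pos: [370.6, 305.5, 55.7]
tcp_rot: [3.141, 0.002, -3.141]
contact_force: [1.2, -3.5, 8.1]
opening: 0.669
grasp_force: 41.2
clock: 11.4
eef_pos: [369.8, 305.3, 184.9]
tcp_rot: [3.141, 0.001, -3.142]
contact_force: [0.3, -1.0, -2.1]
opening: 0.663
grasp_force: 43.4
```

```bash
python3 -m inch '[[0,-0.02,0,0,0,0,1],[0,-0.035,0,0,0,0,1],[0,-0.045,0,0,0,0,1],[0,-0.045,0,0,0,0,1],[0,-0.045,0,0,0,0,1],[0,-0.045,0,0,0,0,1],[0,-0.045,0,0,0,0,1],[0,-0.045,0,0,0,0,1]]' 40
python3 -m inch '[[0.004,-0.045,0,0,0,0,1],[0.003,-0.045,0,0,0,0,1],[0,-0.045,0,0,0,0,1],[0,-0.045,0,0,0,0,1],[0,-0.045,0,0,0,0,1],[0,-0.03,0,0,0,0,1],[0,-0.013,0,0,0,0,1],[0,0,0,0,0,0,1]]'
python3 -m inch '[[0,0,0.02,0,0,0,1],[0,0,0.035,0,0,0,1],[0,0,0.035,0,0,0,1],[0,0,0.015,0,0,0,1],[0,0,0.005,0,0,0,1],[0,0,0,0,0,0,1],[0,0,0,0,0,0,1]]'
```

```text
clock: 12.2
eef_pos: [368.6, -21.3, 183.4]
tcp_rot: [3.141, -0.002, -3.141]
contact_force: [0.7, 0.3, -2.6]
opening: 0.669
grasp_force: 43.5
clock: 13.0
eef_pos: [362.3, -288.2, 183.3]
tcp_rot: [3.14, -0.002, 3.14]
contact_force: [-0.7, 0.9, -2.2]
opening: 0.67
grasp_force: 43.6
clock: 13.7
eef_pos: [363.4, -287.4, 75.2]
tcp_rot: [-3.141, 0.001, -3.141]
contact_force: [-0.4, 1.3, -1.2]
opening: 0.671
grasp_force: 43.6
```

```bash
python3 -m inch '[[0,0,0.005,0,0,0,1],[0,0,0.003,0,0,0,1],[0,0,0.002,0,0,0,1],[0,0,0.001,0,0,0,1],[0,0,0,0,0,0,1],[0,0,0,0,0,0,1]]' 40; python3 -m inch '[[0,0,0.001,0,0,0,1],[0,0,0,0,0,0,1],[0,0,0,0,0,0,1]]'
```

```text
clock: 14.3
eef_pos: [362.9, -287.7, 63.8]
tcp_rot: [3.142, -0.0, 3.141]
contact_force: [-1.1, 0.3, 5.1]
opening: 0.666
grasp_force: 44.2
clock: 14.6
eef_pos: [362.9, -287.7, 63.7]
tcp_rot: [-3.142, -0.0, 3.141]
contact_force: [-5.9, 3.5, 23.0]
opening: 0.67
grasp_force: 46.2
```

```bash
python3 -m inch '[[0,0,-0.0008,0,0,0,1],[0,0,0,0,0,0,0],[0,0,0,0,0,0,-1],[0,0,0,0,0,0,-1],[0,0,0,0,0,0,-1],[0,0,0,0,0,0,-1],[0,0,0,0,0,0,-1],[0,0,0,0,0,0,-1]]'
python3 -m inch '[[0,0,-0.02,0,0,0,-1],[0,0,-0.04,0,0,0,-1],[0,0,-0.04,0,0,0,-1],[0,0,-0.04,0,0,0,-1],[0,0,-0.01,0,0,0,-1],[0,0,0,0,0,0,-1]]'
python3 - <<'E'
from h import *
s,f=wrist();print(s["eef_pos"]);cv2.imwrite("pics/w5.png",f["img"][:260]);np.save("pics/w5.npy",f,allow_pickle=True)
print(proj(f,[361,-288,84]),proj(f,[361,-288,8]))
E
```

```text
clock: 15.4
eef_pos: [362.9, -287.7, 63.2]
tcp_rot: [3.142, -0.0, 3.142]
contact_force: [-0.1, -0.7, -0.0]
opening: 1.003
grasp_force: 0.0
clock: 16.0
eef_pos: [363.8, -288.3, 214.8]
tcp_rot: [-3.139, 0.003, -3.142]
contact_force: [-0.7, -0.7, -0.5]
opening: 1.003
grasp_force: 0.0
[ 363.79618538 -288.31689861  214.83733529]
(np.float64(251.5346333797199), np.float64(183.3899126970061)) (np.float64(251.43246455484945), np.float64(165.21883144874266))
```

View pics/w5.png

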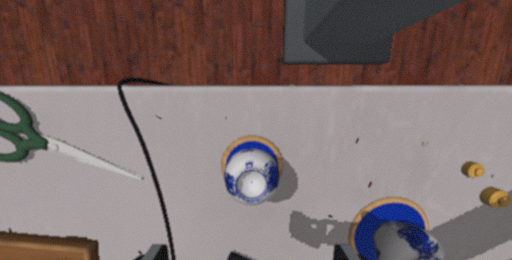

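Small jar mouth at (251,184), within 1 mm of the predicted (251.5,183.4). Next is the green cap: a 90° turn so the fingers close along world x, then travel.

```bash
python3 -m inch '[[0,0,0,0,0,8.5,-1],[0,0,0,0,0,8.5,-1],[0,0,0,0,0,8.5,-1],[0,0,0,0,0,8.5,-1],[0,0,0,0,0,8.5,-1],[0,0,0,0,0,8.5,-1],[0,0,0,0,0,8.5,-1],[0,0,0,0,0,8.5,-1]]'
python3 -m inch '[[0,0,0,0,0,8,-1],[0,0,0,0,0,8,-1],[0,0,0,0,0,6,-1],[0.04,0.009,0,0,0,0,-1],[0.047,0.0103,0,0,0,0,-1],[0.047,0.0103,0,0,0,0,-1],[0.047,0.0103,0,0,0,0,-1],[0.047,0.0103,0,0,0,0,-1]]'
python3 -m inch '[[0.047,0.0103,0,0,0,0,-1],[0.047,0.0103,0,0,0,0,-1],[0.047,0.0103,0,0,0,0,-1],[0.047,0.0103,0,0,0,0,-1],[0.047,0.0103,0,0,0,0,-1],[0.047,0.0103,0,0,0,0,-1],[0.047,0.0103,0,0,0,0,-1],[0.047,0.0103,0,0,0,0,-1]]'
```

```text
clock: 16.85
eef_pos: [361.9, -286.9, 211.0]
tcp_rot: [-3.14, -0.003, 1.949]
contact_force: [-0.5, 0.7, -0.2]
opening: 1.0
grasp_force: 0.0
clock: 17.65
eef_pos: [412.0, -57.8, 211.4]
tcp_rot: [-3.139, -0.0, 1.57]
contact_force: [0.7, -0.2, -0.5]
opening: 1.002
grasp_force: 0.0
clock: 18.45
eef_pos: [494.6, 317.8, 210.5]
tcp_rot: [-3.138, 0.002, 1.571]
contact_force: [0.2, -1.3, -0.3]
opening: 0.996
grasp_force: 0.0
```

```bash
python3 -m inch '[[0.046,0.011,0,0,0,0,-1],[0.038,0.011,0,0,0,0,-1],[0.013,0.001,0,0,0,0,-1],[0,0,0,0,0,0,-1],[0,0,0,0,0,0,-1]]'
python3 - <<'E'
from h import *
s,f=wrist();print(s["eef_pos"]);cv2.imwrite("pics/w6.png",f["img"]);np.save("pics/w6.npy",f,allow_pickle=True)
print(proj(f,[518.5,416,106]))
E
```

```text
clock: 18.95
eef_pos: [517.6, 411.8, 211.4]
tcp_rot: [-3.139, 0.002, 1.571]
contact_force: [0.3, -0.7, -0.8]
opening: 1.004
grasp_force: 0.0
[517.6030112  411.8395937  211.44131241]
(np.float64(251.4811102731228), np.float64(190.65633184268344))
```

View pics/w6.png

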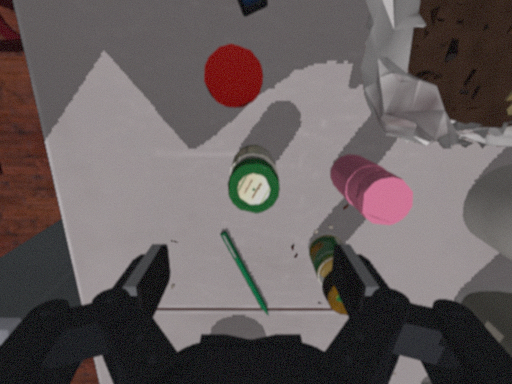

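The picture shows the green cap with its pale sticker at (254,187), red at (234,75) and pink at (385,197), both clear of the fingers. The jar is at about (520.5, 419).

```bash
python3 -m inch '[[0.007,0.003,0.02,0,0,0,-1],[0,0,0.035,0,0,0,-1],[0,0,0.035,0,0,0,-1],[0,0,0.03,0,0,0,-1],[0,0,0.014,0,0,0,-1],[0,0,0,0,0,0,-1],[0,0,0,0,0,0,-1]]' 30
python3 -m inch '[[0,0,0,0,0,0,1],[0,0,0,0,0,0,1],[0,0,0,0,0,0,1],[0,0,0,0,0,0,1],[0,0,0,0,0,0,1],[0,0,0,0,0,0,1],[0,0,0,0,0,0,1],[0,0,0,0,0,0,1]]' 30
python3 -m inch '[[0,0,-0.01,0,0,0,1],[0,0,-0.02,0,0,0,1],[0,0,-0.04,0,0,0,1],[0,0,-0.05,0,0,0,1],[0,0,-0.03,0,0,0,1],[0,0,0,0,0,0,1],[0,0,0,0,0,0,1]]'
```

```text
clock: 19.7
eef_pos: [522.2, 420.1, 80.4]
tcp_rot: [3.141, -0.001, 1.57]
contact_force: [-1.2, 0.5, 0.7]
opening: 1.003
grasp_force: 0.0
clock: 20.5
eef_pos: [521.6, 420.8, 80.6]
tcp_rot: [3.141, -0.001, 1.571]
contact_force: [-2.3, -0.1, 6.5]
opening: 0.521
grasp_force: 29.5
clock: 21.2
eef_pos: [521.7, 420.4, 230.3]
tcp_rot: [3.14, -0.001, 1.571]
contact_force: [-0.7, -0.2, -2.3]
opening: 0.525
grasp_force: 30.9
```

```bash
python3 -m inch '[[-0.02,0.007,0,0,0,0,1],[-0.035,0.012,0,0,0,0,1],[-0.043,0.0147,0,0,0,0,1],[-0.043,0.0147,0,0,0,0,1],[-0.043,0.0147,0,0,0,0,1],[-0.043,0.0147,0,0,0,0,1],[-0.043,0.0147,0,0,0,0,1],[-0.043,0.0147,0,0,0,0,1]]'
python3 -m inch '[[-0.043,0.0147,0,0,0,0,1],[-0.043,0.0147,0,0,0,0,1],[-0.037,0.0127,0,0,0,0,1],[-0.025,0.008,0,0,0,0,1],[-0.012,0.005,0,0,0,0,1],[0,0,0,0,0,0,1],[0,0,0,0,0,0,1]]'
python3 -m inch '[[0,0,0.02,0,0,0,1],[0,0,0.035,0,0,0,1],[0,0,0.035,0,0,0,1],[0,0,0.03,0,0,0,1],[0,0,0.01,0,0,0,1],[0,0,0,0,0,0,1],[0,0,0,0,0,0,1]]'
```

```text
clock: 22.0
eef_pos: [628.0, 105.3, 227.3]
tcp_rot: [-3.138, 0.001, 1.571]
contact_force: [1.8, 0.0, -1.1]
opening: 0.524
grasp_force: 30.9
clock: 22.7
eef_pos: [683.2, -51.7, 228.3]
tcp_rot: [-3.14, -0.001, 1.571]
contact_force: [-0.8, -0.2, -1.1]
opening: 0.52
grasp_force: 30.9
clock: 23.4
eef_pos: [684.7, -52.0, 100.7]
tcp_rot: [3.14, 0.0, 1.572]
contact_force: [-0.0, -0.4, -0.8]
opening: 0.524
grasp_force: 30.9
```

```bash
python3 -m inch '[[-0.001,0,0.006,0,0,0,1],[0,0,0.003,0,0,0,1],[0,0,0.002,0,0,0,1],[0,0,0.001,0,0,0,1],[0,0,0,0,0,0,1],[0,0,0,0,0,0,1]]'; python3 -m inch '[[0,0,0.001,0,0,0,1],[0,0,0,0,0,0,1],[0,0,0,0,0,0,1]]'
```

```text
clock: 24.0
eef_pos: [683.9, -53.9, 88.4]
tcp_rot: [3.141, 0.0, 1.571]
contact_force: [-3.2, -0.5, 7.1]
opening: 0.522
grasp_force: 29.5
clock: 24.3
eef_pos: [684.0, -53.9, 88.4]
tcp_rot: [3.141, 0.0, 1.571]
contact_force: [-7.1, -0.0, 13.9]
opening: 0.521
grasp_force: 30.3
```

```bash
python3 -m inch '[[0,0,-0.001,0,0,0,1],[0,0,0,0,0,0,0.3],[0,0,0,0,0,0,-1],[0,0,0,0,0,0,-1],[0,0,0,0,0,0,-1],[0,0,0,0,0,0,-1],[0,0,0,0,0,0,-1],[0,0,0,0,0,0,-1]]'
python3 -m inch '[[0,0,-0.02,0,0,0,-1],[0,0,-0.04,0,0,0,-1],[0,0,-0.04,0,0,0,-1],[0,0,-0.03,0,0,0,-1],[0,0,-0.01,0,0,0,-1],[0,0,0,0,0,0,-1]]'
python3 - <<'E'
from h import *
s,f=wrist();print(s["eef_pos"]);cv2.imwrite("pics/w7.png",f["img"][:260]);np.save("pics/w7.npy",f,allow_pickle=True)
print(proj(f,[684,-54,114]),proj(f,[684,-54,8]))
E
```

```text
clock: 25.1
eef_pos: [683.9, -53.7, 87.2]
tcp_rot: [-3.142, 0.0, 1.571]
contact_force: [-0.8, -0.0, -0.8]
opening: 1.002
grasp_force: 0.0
clock: 25.7
eef_pos: [684.6, -53.8, 228.8]
tcp_rot: [3.139, 0.0, 1.571]
contact_force: [1.1, -0.2, 0.2]
opening: 1.003
grasp_force: 0.0
[684.60989634 -53.75958106 228.76457478]
(np.float64(249.09828797190286), np.float64(192.37582436015202)) (np.float64(249.17763409932402), np.float64(165.82836446208705))
```

View pics/w7.png

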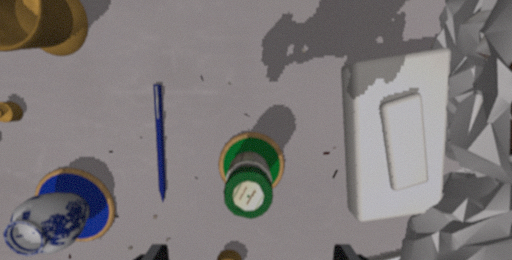

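Green jar centred on its stand, cap at (248,192) against predicted (249,192). On to the brown cap.

```bash
python3 -m inch '[[0.045,-0.0087,0,0,0,0,-1],[0.045,-0.0087,0,0,0,0,-1],[0.045,-0.0087,0,0,0,0,-1],[0.045,-0.0087,0,0,0,0,-1],[0.045,-0.0087,0,0,0,0,-1],[0.045,-0.0087,0,0,0,0,-1],[0.045,-0.0087,0,0,0,0,-1],[0.045,-0.0087,0,0,0,0,-1]]'
python3 -m inch '[[0,0,0.02,0,0,0,-1],[0,0,0,0,0,0,-1],[0,0,0,0,0,0,-1]]'
python3 - <<'E'
from h import *
s,f=wrist();print(s["eef_pos"]);cv2.imwrite("pics/w8.png",f["img"]);np.save("pics/w8.npy",f,allow_pickle=True)
print(proj(f,[615,306,105]))
E
```

```text
clock: 26.55
eef_pos: [612.6, 307.6, 224.5]
tcp_rot: [-3.138, 0.002, 1.571]
contact_force: [0.9, -0.6, 0.2]
opening: 1.001
grasp_force: 0.0
clock: 26.85
eef_pos: [613.3, 305.4, 205.2]
tcp_rot: [-3.138, 0.002, 1.571]
contact_force: [0.5, -0.2, 0.9]
opening: 1.0
grasp_force: 0.0
[613.25610266 305.41125065 205.16775176]
(np.float64(252.61405983998424), np.float64(196.65183297326126))
```

View pics/w8.png

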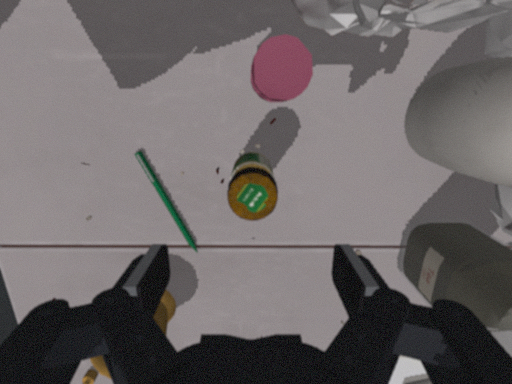

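Brown cap with its small green label at (252,193); pink at (282,67) and the white bottle edge at u≈405 are clear. Descending.

```bash
python3 -m inch '[[0.0035,0.001,0.02,0,0,0,-1],[0,0,0.035,0,0,0,-1],[0,0,0.035,0,0,0,-1],[0,0,0.025,0,0,0,-1],[0,0,0.01,0,0,0,-1],[0,0,0,0,0,0,-1],[0,0,0,0,0,0,-1]]' 30
python3 -m inch '[[0,0,0,0,0,0,1],[0,0,0,0,0,0,1],[0,0,0,0,0,0,1],[0,0,0,0,0,0,1],[0,0,0,0,0,0,1],[0,0,0,0,0,0,1],[0,0,0,0,0,0,1],[0,0,0,0,0,0,1]]' 30
python3 -m inch '[[0,0,-0.01,0,0,0,1],[0,0,-0.02,0,0,0,1],[0,0,-0.04,0,0,0,1],[0,0,-0.05,0,0,0,1],[0,0,-0.04,0,0,0,1],[0,0,-0.01,0,0,0,1],[0,0,0,0,0,0,1],[0,0,0,0,0,0,1]]'
```

```text
clock: 27.6
eef_pos: [616.3, 309.7, 83.7]
tcp_rot: [3.14, -0.001, 1.57]
contact_force: [1.0, -0.0, -0.1]
opening: 0.999
grasp_force: 0.0
clock: 28.4
eef_pos: [615.6, 310.2, 83.4]
tcp_rot: [3.141, -0.001, 1.571]
contact_force: [-1.8, -0.4, 6.2]
opening: 0.502
grasp_force: 29.8
clock: 29.2
eef_pos: [614.5, 309.4, 251.0]
tcp_rot: [-3.14, 0.001, 1.571]
contact_force: [0.0, 0.0, -1.4]
opening: 0.507
grasp_force: 30.9
```

```bash
python3 -m inch '[[-0.02,-0.002,0,0,0,0,1],[-0.035,-0.003,0,0,0,0,1],[-0.045,-0.0032,0,0,0,0,1],[-0.045,-0.0032,0,0,0,0,1],[-0.045,-0.0032,0,0,0,0,1],[-0.045,-0.0032,0,0,0,0,1],[-0.045,-0.0032,0,0,0,0,1],[-0.045,-0.0032,0,0,0,0,1]]'
python3 -m inch '[[-0.045,-0.0032,0,0,0,0,1],[-0.045,-0.0032,0,0,0,0,1],[-0.045,-0.0032,0,0,0,0,1],[-0.045,-0.0032,0,0,0,0,1],[-0.045,-0.0032,0,0,0,0,1],[-0.045,-0.0032,0,0,0,0,1],[-0.04,-0.0032,0,0,0,0,1],[-0.024,-0.002,0,0,0,0,1]]'
python3 -m inch '[[-0.01,0,0,0,0,0,1],[0,0,0,0,0,0,1],[0,0,0,0,0,0,1]]'
```

```text
clock: 30.0
eef_pos: [589.1, -17.7, 250.3]
tcp_rot: [-3.138, 0.0, 1.571]
contact_force: [0.2, 0.0, -0.3]
opening: 0.509
grasp_force: 30.8
clock: 30.8
eef_pos: [564.3, -352.3, 249.9]
tcp_rot: [-3.138, -0.001, 1.569]
contact_force: [1.0, -0.6, -0.2]
opening: 0.505
grasp_force: 30.8
clock: 31.1
eef_pos: [566.1, -358.2, 251.3]
tcp_rot: [-3.14, -0.001, 1.571]
contact_force: [-0.9, 0.4, -0.1]
opening: 0.504
grasp_force: 30.8
```

Target contact is at z ≈ 91.4, so about 159.5 mm down.

```bash
python3 -m inch '[[-0.001,0.0005,0.02,0,0,0,1],[0,0,0.035,0,0,0,1],[0,0,0.035,0,0,0,1],[0,0,0.035,0,0,0,1],[0,0,0.018,0,0,0,1],[0,0,0.005,0,0,0,1],[0,0,0,0,0,0,1],[0,0,0,0,0,0,1]]'
python3 -m inch '[[0,0,0.004,0,0,0,1],[0,0,0.002,0,0,0,1],[0,0,0.002,0,0,0,1],[0,0,0.001,0,0,0,1],[0,0,0,0,0,0,1],[0,0,0,0,0,0,1]]'
```

```text
clock: 31.9
eef_pos: [568.1, -360.0, 105.7]
tcp_rot: [3.14, 0.001, 1.572]
contact_force: [0.3, -0.3, -1.4]
opening: 0.505
grasp_force: 30.8
clock: 32.5
eef_pos: [567.1, -360.3, 95.3]
tcp_rot: [-3.142, -0.0, 1.571]
contact_force: [0.7, 1.1, -1.4]
opening: 0.506
grasp_force: 30.8
```

```bash
python3 -m inch '[[0,0,0.002,0,0,0,1],[0,0,0.001,0,0,0,1],[0,0,0,0,0,0,1],[0,0,0,0,0,0,1]]';python3 -m inch '[[0,0,0.001,0,0,0,1],[0,0,0,0,0,0,1],[0,0,0,0,0,0,1]]'
```

```text
clock: 32.9
eef_pos: [567.1, -360.2, 92.2]
tcp_rot: [-3.142, -0.0, 1.571]
contact_force: [-0.9, -0.4, -0.7]
opening: 0.505
grasp_force: 30.8
clock: 33.2
eef_pos: [567.3, -360.3, 91.5]
tcp_rot: [3.141, 0.0, 1.571]
contact_force: [-0.9, 0.7, 1.4]
opening: 0.51
grasp_force: 30.9
```

```bash
python3 -m inch '[[0,0,0.0005,0,0,0,1],[0,0,0,0,0,0,1],[0,0,0,0,0,0,1]]'
python3 -m inch '[[0,0,0,0,0,0,0.3],[0,0,0,0,0,0,-1],[0,0,0,0,0,0,-1],[0,0,0,0,0,0,-1],[0,0,0,0,0,0,-1],[0,0,0,0,0,0,-1],[0,0,0,0,0,0,-1]]'
python3 -m inch '[[0,0,-0.02,0,0,0,-1],[0,0,-0.04,0,0,0,-1],[0,0,-0.04,0,0,0,-1],[0,0,-0.04,0,0,0,-1],[0,0,-0.01,0,0,0,-1],[0,0,0,0,0,0,-1],[0,0,0,0,0,0,-1]]'
python3 - <<'E'
from h import *
s,f=wrist();print(s["eef_pos"]);a=f["img"][:230]
print(proj(f,[567,-360,113]))
b=cv2.resize(eyes.grab_frame("side")["img"],None,fx=.95,fy=.95)
cv2.imwrite("pics/w9.png",np.vstack([a,np.pad(b,((0,0),(0,512-b.shape[1]),(0,0)))]))
E
```

```text
clock: 33.5
eef_pos: [567.3, -360.4, 91.4]
tcp_rot: [3.141, 0.0, 1.571]
contact_force: [-0.7, 0.8, 5.2]
opening: 0.506
grasp_force: 31.4
clock: 34.2
eef_pos: [567.1, -360.2, 90.7]
tcp_rot: [-3.141, -0.0, 1.571]
contact_force: [-0.0, 0.1, 0.5]
opening: 0.997
grasp_force: 0.0
clock: 34.9
eef_pos: [566.6, -359.9, 239.6]
tcp_rot: [-3.14, -0.001, 1.571]
contact_force: [-0.8, -0.6, 0.1]
opening: 1.003
grasp_force: 0.0
[ 566.60873183 -359.85306918  239.61989986]
(np.float64(250.72693284804862), np.float64(188.4279515888914))
```

View pics/w9.png

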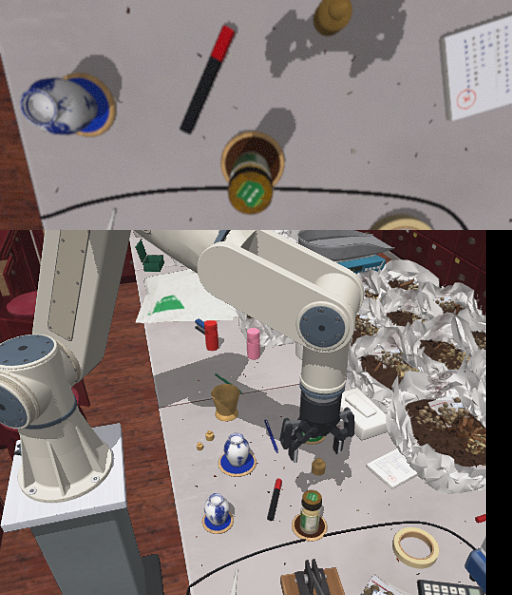

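Brown cap at (250,190), matching the predicted (251,188). Every jar is upright on its stand, the mortar and weight haven't moved, and the arm is clear, so I'm handing in.

```bash
python3 -c "
from rig import r
print(r.sign_off())"
```

```text
the job is handed in; nothing more can be done
None
```

All four jars were set down upright in the required order, each within about 2 mm of its stand's centre by the camera checks, the mortar and weight were left alone, and the job was handed in at about 35 s; the sign-off returned no verdict.

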